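# Lock the chipper's blade carrier with its tapered pin

### The arm

A 7-joint arm with a two-finger parallel gripper is mounted at the origin on a cart in front of the work surface, level with it; the furniture and walls round the work are solid. World frame = base frame: x ahead of the robot, y to its left, z up, the work surface at z = 0. Lengths are in m, angles in rad, forces in N, time in s.
With the tool pointing down it reaches from about 0.35 to 0.9 m from the base axis. Payload 8.1 kg.
Tool frame: the origin (TCP) lies midway between the tips of the shut fingers; the grasp point (between the pads) lies 19 mm behind it; z points along the fingers, y is the line along which they close (so a half turn about z gives the same grasp; the last joint's range is limited). The gripper opens to 92 mm and grips with 3 to 60 N. Pads are 19 mm wide; open, the fingers measure 130 mm over their backs; the gripper's body (75 mm by 190 mm) begins 47 mm behind the grasp point.
Start: joints at [-1.245, 0.434, 0.025, 1.573, -0.012, 1.134, -0.075], TCP at [0.26, 0.568, 0.227] pointing down, gripper open.
Joint ranges: [-2.62, 2.62], [-0.44, 2.09], [-1.27, 1.32], [0.08, 2.57], [-1.32, 4.46], [0.12, 2], [-2.74, 2.74]. Speed limits (rad/s): [2.22, 2.22, 3.01, 3.01, 3.14, 3.14, 3.14].

### API

Orientations are given as a rotation vector (axis times angle).
In Python, from cell import arm gives the robot as it stands.
- The arm moves only by the tool carry_out, never from a script. Its arguments are lists of equal length, an entry for each row: "claw": the finger opening in cm, from 0 to 9.18; "delta_pos": the shift along the tool's x, y, z in cm, a list of three; "angular": the turn, a rotation vector about the tool's x, y, z in rad, a list of three. In form: {"claw": [claw, ...], "delta_pos": [[dx, dy, dz], ...], "angular": [[ax, ay, az], ...]}. A call has 1 to 20 rows; each row shifts and turns the commanded pose from where the row before left it, along the tool's axes as they then stand; what a row does not reach is not made up. A row lasts 1/10 s, in which the tool goes at most 50 mm and 8.59 degrees, less where a joint would pass 70% of its speed; a pose out of reach is approached as far as the arm can. A call with a gripper value outside its range is refused whole. The fingers move at their own pace and stop on an object; "force" is the grip in N (left out, the last holds). Time passes only in rows, so rows that do not move let the fingers close. It gives the time, the measured TCP pose, the force, the opening and the grip force at its end, in the units of the state.
- arm.observe(): the state, without advancing time (a new reading comes with each control period).
- arm.get_image(name): name is "side" or "top" or "wrist"; returns a dict with "frame" (420x560x3 uint8, red, green, blue), "mtx" (3x3 intrinsics, pixels), "dist" ([k1, k2, p1, p2, k3] as OpenCV has them; the pictures are not rectified), "T" (4x4, takes a point from camera to world coordinates). Camera axes: x right, y down, z forward; pixel columns grow to the right and rows downward; lengths in m; the calibration is good to about 2 mm. A picture is of the moment at which its call begins. There is no depth.
- arm.sign_off(): hands the job in; it is judged then, once.
Trained networks look in a picture, given as the dict that the camera call returned (one of the last four; its "shot" number tells which), for a name from the list of things; names that differ only in an ending like _2 or _b are one class to them, and where a whole thing is asked for, a point or a joint stands for the part that bears it (a point fixed in the world has none). Each returns a list of dicts, best first, with "conf" (0 to 1); they miss things now and then, are a little off and sometimes report something else, mostly with a low value. They report only what shows in the picture. A call takes as long as a camera call. They do not tell look-alikes from the thing itself.
- arm.look_for(label, picture): "centre" ([column, row] as shares, 0 to 1, of the picture: columns of its width, rows of its height, amid what is visible of it).
- arm.trace(label, picture): "region" (420x560 bool, what is visible of it) and "centre" ([column, row] as shares, 0 to 1, of the picture: columns of its width, rows of its height, amid what is visible of it).
- arm.place_of(label, picture): "centre" ([column, row] as shares, 0 to 1, of the picture: columns of its width, rows of its height: a listed point, or the origin of a listed thing).
The state is a dict: "clock": time; "joints": joint angles; "dq": joint speeds; "joint_efforts": joint torques, N m; "position": TCP position; "ee_rot": TCP orientation; "force": force on the tool from outside, world axes, zero at the start; "ft_torque": the same for the moment, N m; "width": opening from 0.0 (shut) to 1.0 (fully open); "gripper_force": force on a finger pad.
Only numpy, scipy, OpenCV 4.12 (cv2) and the standard library are available. Lean on these libraries where they do the work, as an engineer would, in place of code of your own. Each camera call takes 0.05 s, during which the arm holds its last target. There are 200 camera calls.

### The job

Take the tapered lock pin out of the wooden rest and push it, point down, through the brass ring on the potato chipper's bracket and on through the red blade carrier's tongue, whose hole is a few millimetres out of line, so that the taper draws the carrier into line. Go on until the collar meets the brass ring, wherever that happens to be screwed to, press it home there for a moment with about 20 N (never over 40 N), and let go with the collar sitting on the ring. Leave the front mug, the salt cellar and the white ramekin as they stand.

Things in the scene. Friction and masses are not known exactly. Their poses are not given: they have to be found in the camera images.
- lock_pin: Steel tapered pin, 108 mm tall, about 120 g, upright in the rest. Origin at its point (bottom), z up to the grip. From the point: 0-31 mm a cone from 6 to 16 mm diameter (very end blunted to 4 mm), 31-68 mm a 16 mm shank, 68-72 mm a collar of 28 mm diameter, 72-108 mm a round black grip of 20 mm diameter with a red dot on top. Yaw does not matter.
- pin_collar (a point): Centre of the underside of the pin's collar, 68 mm above the point on the pin's axis. Driving the pin through takes about 5 to 15 N downward, then the collar meets the brass ring and stops hard.
- pin_rest: Fixed light wooden block 56x56 mm, 72 mm high, with an upright through hole of 19 mm diameter at its centre; the pin's collar lies on its top. Origin at the centre of its underside.
- chipper: Potato chipper fixed to the worktop: white base 250 (x) by 120 mm (y), origin at the centre of its underside. At its front (-x) a steel bracket plate 60x76x8 mm on two cheeks, top 88 mm above the worktop, pin hole 85 mm in front (-x) of the origin. Behind it the red blade frame (110 mm high, at x = 0), a grey pusher and an end plate with handle loop (116 mm high, at x = +0.11).
- bracket_hole (a point): Centre of the bracket hole at the plate's top face (not the ring's); axes as the chipper (x to its rear, z up). Round through hole of 17 mm diameter in the 8 mm plate, 1 mm chamfer.
- ring_mount: Fixed brass flange (42 mm diameter, 1.5 mm high) round the bracket hole, origin on the hole axis at the plate's top face. It carries a knurled brass stop ring, 33 mm outside, 21 mm bore, whose top stands 2 to 16 mm above the plate: the setting differs each time, is not given, and does not move under load. The collar's underside beds on it; 10 N on it beds the collar, over 40 N is too much.
- tongue_hole (a point): Centre of the hole at the top face of the red carrier's tongue, which lies 2 mm under the bracket plate (10 mm below the bracket's top face) and is 8 mm thick; 17 mm diameter, 1 mm chamfer. It moves with the carrier. Below it is free space down to the base, 72 mm under the bracket's top face.
- carrier (a joint): Slide of the red carrier along the chipper's x, in m: 0 = tongue hole exactly under the bracket hole, positive toward the rear (+x). Starts 4.5 to 6.5 mm out. About 3 N of friction and a spring of 0.7 N per mm toward +6.5 mm resist drawing it into line; the spring pushes it back out when let go. With the pin home it lies within about 1.5 mm of 0 (play in the holes).
- mug_a: White printed mug, 88x125x98 mm, loose, to the left of the rest, the nearer of two mugs. Origin at the centre of its underside.
- salt_cellar: Round wooden salt cellar, 68 mm diameter, 62 mm high, loose, at the right front. Origin at the centre of its underside.
- ramekin_1: White fluted ramekin, 68 mm diameter, 38 mm high, loose, behind the rest to the left. Origin at the centre of its underside.
Not all that is in view belongs to the job. What is shaped like the lock_pin but orange or pink is not meant.

How it is judged:
By the outcome, as a careful person would: the job done as asked, in the order asked, and still so for the second after the job is handed in, with the robot touching nothing.
It also fails if it takes over 48 s, if anything falls off the work surface, if the arm or the gripper's body presses on something with over 40 N, if the wrist force passes 120 N, or if a joint passes its speed limit or range.

## Working session

There is one attempt and no reset: what is moved stays moved. The work goes in short steps, Python scripts to look and compute and a tool call to move; the robot and the scene stay as the last step left them, time stands still between calls to the robot, and variables do not carry over. Pictures are saved under pics/ and viewed, at most 10 in all, crops included, and the job is handed in when it is done.

Besides the shell and the picture viewer there is one more tool, called as name(argument=value, ...) on one line, values as JSON. carry_out: Moves the arm, as the interface text tells. Its arguments: {"type":"object","properties":{"claw":{"type":"array","items":{"type":"number"}},"delta_pos":{"type":"array","items":{"type":"array","items":{"type":"number"}}},"angular":{"type":"array","items":{"type":"array","items":{"type":"number"}}},"force":{"type":"number"}},"required":["claw","delta_pos","angular"]}

```bash
mkdir -p pics; ls
cat > h.py <<'E'
import numpy as np, cv2
from scipy.spatial.transform import Rotation as R
from cell import arm
def ray(p,c):
    uv=np.array([[c[0]*560,c[1]*420]],float)
    q=cv2.undistortPoints(uv[None],np.array(p["mtx"],float),np.array(p["dist"],float))[0,0]
    T=np.array(p["T"]); return T[:3,3],T[:3,:3]@np.array([q[0],q[1],1.])
def at_z(p,c,z):
    o,d=ray(p,c); return o+d*(z-o[2])/d[2]
def tri(rs):
    A=np.zeros((3,3));b=np.zeros(3)
    for o,d in rs:
        d=d/np.linalg.norm(d);M=np.eye(3)-np.outer(d,d);A+=M;b+=M@o
    x=np.linalg.solve(A,b)
    res=[np.linalg.norm((np.eye(3)-np.outer(d,d)/(d@d))@(x-o)) for o,d in rs]
    return x,res
def proj(p,X):
    T=np.linalg.inv(np.array(p["T"]));r,_=cv2.Rodrigues(T[:3,:3])
    return cv2.projectPoints(np.array(X,float).reshape(-1,1,3),r,T[:3,3],np.array(p["mtx"],float),np.array(p["dist"],float))[0].reshape(-1,2)
def save(n,f): cv2.imwrite("pics/"+n+".png",np.ascontiguousarray(f[:,:,::-1]))
E
python3 - <<'E'
from h import *
np.set_printoptions(precision=4,suppress=True)
print(arm.observe())
P={n:arm.get_image(n) for n in("side","top","wrist")}
save("a",np.vstack([np.hstack([cv2.resize(P["side"]["frame"],(400,300)),cv2.resize(P["top"]["frame"],(400,300))]),np.hstack([cv2.resize(P["wrist"]["frame"],(400,300)),np.zeros((300,400,3),np.uint8)])]))
for n in P:
    print(n,np.array(P[n]["T"]).round(3).tolist())
    for l in("lock_pin","pin_collar","pin_rest","bracket_hole","ring_mount","tongue_hole","mug_a","salt_cellar","ramekin_1","chipper"):
        print(l,[(round(d["conf"],2),(np.array(d["centre"])*[560,420]).round(1).tolist()) for d in arm.place_of(l,P[n])][:4])
E
```

```text
pics
{'clock': 0.0, 'joints': array([-1.2446,  0.4352,  0.025 ,  1.5741, -0.0116,  1.134 , -0.0751]), 'dq': array([ 0.    ,  0.0008, -0.0003, -0.0017, -0.0003,  0.0002, -0.0001]), 'joint_efforts': array([ -0.0001, -66.784 ,   0.9848, -31.4468,  -0.0606,   0.0427,
         0.0002]), 'position': array([0.2597, 0.5679, 0.226 ]), 'ee_rot': array([-0.6685, -3.0695,  0.0024]), 'force': array([-0.6987, -0.1773,  1.238 ]), 'ft_torque': array([-0.024 , -0.0615,  0.0235]), 'gripper_force': 0.0, 'width': 0.9992529740349564}
side [[-0.575, -0.47, 0.669, -0.368], [-0.818, 0.345, -0.46, 0.587], [-0.014, -0.812, -0.583, 0.794], [0.0, 0.0, 0.0, 1.0]]
lock_pin [(0.6, [204.7, 254.1]), (0.55, [138.4, 243.3]), (0.48, [227.5, 245.4])]
pin_collar [(0.69, [223.4, 222.0]), (0.58, [205.3, 237.0]), (0.55, [191.3, 213.2])]
pin_rest [(0.69, [194.7, 238.8])]
bracket_hole []
ring_mount [(0.62, [311.4, 176.3]), (0.29, [312.3, 179.0])]
tongue_hole [(0.57, [308.0, 177.1])]
mug_a [(0.83, [145.1, 282.7])]
salt_cellar [(0.17, [312.8, 176.0])]
ramekin_1 [(0.77, [140.6, 243.4]), (0.18, [290.4, 193.0])]
chipper [(0.72, [2
[... 161 characters left out ...]
177.7]), (0.61, [213.6, 188.6]), (0.53, [210.6, 210.8]), (0.46, [325.9, 200.9])]
pin_collar [(0.63, [205.4, 211.3]), (0.53, [212.1, 178.5]), (0.42, [233.4, 204.3])]
pin_rest [(0.67, [217.0, 186.2])]
bracket_hole [(0.85, [328.8, 201.2]), (0.23, [217.2, 189.5])]
ring_mount []
tongue_hole []
mug_a [(0.81, [157.8, 214.8])]
salt_cellar [(0.67, [410.2, 251.5])]
ramekin_1 [(0.55, [179.0, 177.3])]
chipper [(0.59, [317.9, 178.6]), (0.5, [327.0, 201.4])]
wrist [[0.417, 0.881, 0.225, 0.2], [0.909, -0.403, -0.104, 0.596], [-0.001, 0.248, -0.969, 0.384], [0.0, 0.0, 0.0, 1.0]]
lock_pin []
pin_collar []
pin_rest []
bracket_hole []
ring_mount []
tongue_hole []
mug_a []
salt_cellar []
ramekin_1 []
chipper []
```

View pics/a.png

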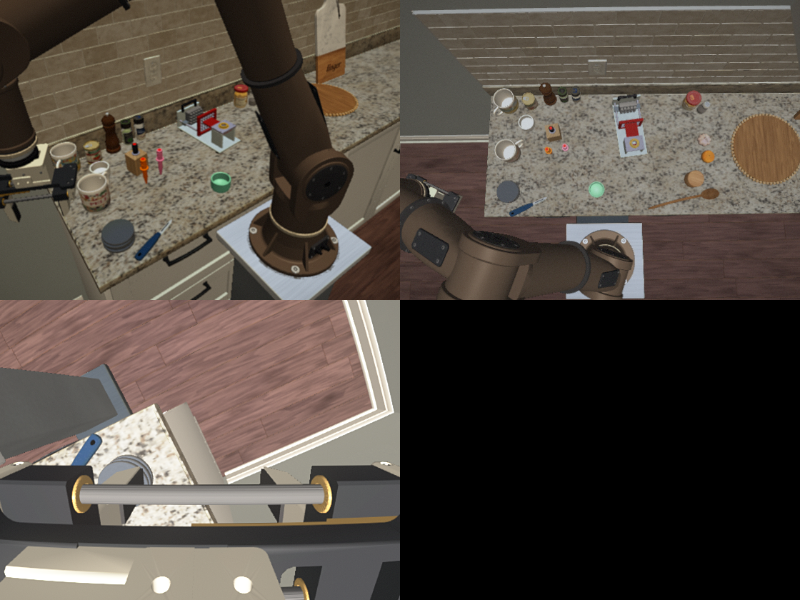

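Run:
```python
from h import *
P={n:arm.get_image(n) for n in("side","top")}
a=P["side"]["frame"][130:330,80:347]; b=P["top"]["frame"][130:280,140:440]
save("b",np.vstack([cv2.resize(a,(560,320+0)) if 0 else cv2.resize(a,(400,300)),cv2.resize(b,(400,300))][0:0] or [np.hstack([cv2.resize(a,(400,300)),cv2.resize(b,(400,300))])]))
f=lambda n,u:at_z(P[n],(u[0]/560,u[1]/420),u[2]).round(4)
print("rest",f("side",(194.7,238.8,0)),f("top",(217,186.2,0)))
for u in [(210.8,177.7),(213.6,188.6),(210.6,210.8),(205.4,211.3),(212.1,178.5),(233.4,204.3)]: print(u,f("top",u+(.072,)),f("top",u+(0,)))
for u in [(204.7,254.1),(138.4,243.3),(227.5,245.4),(223.4,222),(205.3,237),(191.3,213.2)]: print(u,f("side",u+(.072,)),f("side",u+(0,)))
print("br",f("top",(328.8,201.2,.088)),"ring side",f("side",(311.4,176.3,.088)))
print("chip",f("top",(317.9,178.6,0)),f("side",(290.8,194.8,0)))
print("mug",f("top",(157.8,214.8,0)),f("side",(145.1,282.7,0)),"salt",f("top",(410.2,251.5,0)),"ram",f("top",(179,177.3,0)),f("side",(140.6,243.4,0)))
```

```text
rest [0.5256 0.2154 0.    ] [0.5414 0.2108 0.    ]
(210.8, 177.7) [0.5499 0.2192 0.072 ] [0.5696 0.231  0.    ]
(213.6, 188.6) [0.516  0.2102 0.072 ] [0.5337 0.2215 0.    ]
(210.6, 210.8) [0.4483 0.218  0.072 ] [0.462  0.2298 0.    ]
(205.4, 211.3) [0.4469 0.2335 0.072 ] [0.4606 0.2462 0.    ]
(212.1, 178.5) [0.5474 0.2152 0.072 ] [0.5669 0.2268 0.    ]
(233.4, 204.3) [0.4671 0.1504 0.072 ] [0.482  0.1582 0.    ]
(204.7, 254.1) [0.3838 0.2558 0.072 ] [0.4588 0.2227 0.    ]
(138.4, 243.3) [0.5071 0.3624 0.072 ] [0.5944 0.34   0.    ]
(227.5, 245.4) [0.3792 0.1991 0.072 ] [0.4538 0.1604 0.    ]
(223.4, 222) [0.4599 0.1626 0.072 ] [0.5425 0.1203 0.    ]
(205.3, 237) [0.4357 0.2259 0.072 ] [0.5159 0.1898 0.    ]
(191.3, 213.2) [0.5383 0.2095 0.072 ] [0.6287 0.1719 0.    ]
br [ 0.4696 -0.1321  0.088 ] ring side [ 0.4742 -0.123   0.088 ]
chip [ 0.5622 -0.1106  0.    ] [ 0.5376 -0.1018  0.    ]
mug [0.4513 0.396  0.    ] [0.453  0.3818 0.    ] salt [ 0.3264 -0.389   0.    ] ram [0.5723 0.3328 0.    ] [ 0.5907  0.3356 -0.    ]
```

View pics/b.png

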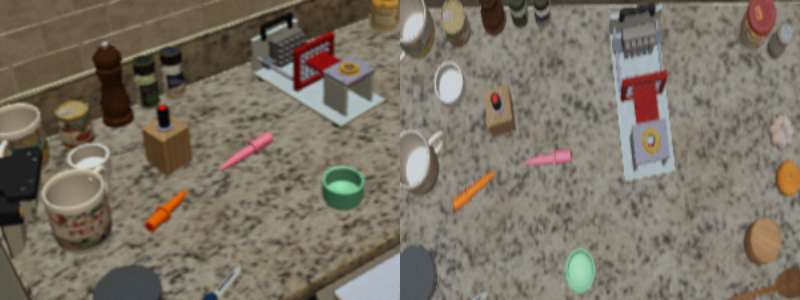

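The lock pin is the dark grip with a red dot, standing in the wooden rest (side ≈(189,207), top ≈(211,180)). Two look-alikes lie flat on the worktop and are not meant:
- Orange: side ≈(191,268), top ≈(195,224).
- Pink: side ≈(245,230), top ≈(252,209).

The brass ring is at side ≈(312,176), top ≈(328,201). I'll move above the rest with the fingers closing along world y.

carry_out(claw=[9.1, 9.1, 9.1, 9.1, 9.1, 9.1, 9.1, 9.1, 9.1, 9.1, 9.1, 9.1, 9.1, 9.1, 9.1, 9.1, 9.1, 9.1], delta_pos=[[0, 0, -0.5], [0, 0, -0.5], [0, 0, -0.5], [-2.3, -2.96, 0], [-2.3, -2.96, 0], [-2.3, -2.96, 0], [-2.3, -2.96, 0], [-2.3, -2.96, 0], [-2.3, -2.96, 0], [-2.3, -2.96, 0], [-2.3, -2.96, 0], [-2.3, -2.96, 0], [-2.3, -2.96, 0], [-2.3, -2.96, 0], [-2.3, -2.96, 0], [0, 0, 0], [0, 0, 0], [0, 0, 0]], angular=[[0, 0, -0.143], [0, 0, -0.143], [0, 0, -0.143], [0, 0, 0], [0, 0, 0], [0, 0, 0], [0, 0, 0], [0, 0, 0], [0, 0, 0], [0, 0, 0], [0, 0, 0], [0, 0, 0], [0, 0, 0], [0, 0, 0], [0, 0, 0], [0, 0, 0], [0, 0, 0], [0, 0, 0]], force=40)

```text
clock: 3.55
position: [0.5353, 0.2143, 0.2417]
ee_rot: [0.002, -3.141, -0.001]
force: [-0.8, -0.1, -0.3]
width: 0.99
gripper_force: 0.0
```

Run:
```python
from h import *
np.set_printoptions(precision=4,suppress=True)
s=arm.observe();print(s["clock"],s["position"],R.from_rotvec(s["ee_rot"]).as_matrix().tolist(),s["force"],s["joints"])
p=arm.get_image("wrist");t=arm.get_image("top");d=arm.get_image("side")
save("c",p["frame"])
for n,q in(("w",p),("t",t),("s",d)):
  f=cv2.cvtColor(q["frame"],cv2.COLOR_RGB2HSV);m=((f[...,0]<6)|(f[...,0]>174))&(f[...,1]>150)&(f[...,2]>70)
  k,l,st,c=cv2.connectedComponentsWithStats(m.astype(np.uint8))
  for i in range(1,k):
    if 4<st[i,4]<400: print(n,st[i].tolist(),c[i].round(1),at_z(q,c[i]/[560,420],.112))
  for lb in("pin_collar","pin_rest","lock_pin"): print(lb,[(round(e["conf"],2),(np.array(e["centre"])*[560,420]).round(1).tolist(),at_z(q,e["centre"],.072 if lb=="pin_collar" else 0)) for e in arm.place_of(lb,q)][:3])
```

```text
3.55 [0.5353 0.2143 0.2417] [[-0.9999989616088159, -0.0013810871285152128, -0.00041155757006559765], [-0.001381338924131946, 0.9999988585829447, 0.0006121565032448801], [0.0004107116588394995, 0.0006127243680780166, -0.999999727942354]] [-0.8419 -0.0846 -0.3261] [-0.5339  0.3429  0.0822  1.678  -0.0315  1.122   1.1293]
w [8, 164, 2, 5, 8] [  8.5 165.8] [ 0.5002 -0.0603  0.112 ]
w [10, 171, 3, 7, 8] [ 11.  173.9] [ 0.5085 -0.0592  0.112 ]
w [16, 189, 2, 6, 6] [ 16.5 191.5] [ 0.5267 -0.0568  0.112 ]
w [275, 195, 13, 13, 129] [281.  201.2] [0.5371 0.2139 0.112 ]
w [18, 196, 2, 5, 5] [ 18.4 198. ] [ 0.5335 -0.0562  0.112 ]
w [22, 201, 33, 5, 46] [ 37.9 202.9] [ 0.5387 -0.035   0.112 ]
pin_collar [(0.94, [342.9, 85.1], array([0.4241, 0.2773, 0.072 ])), (0.81, [181.3, 125.5], array([0.4643, 0.1084, 0.072 ])), (0.74, [281.5, 189.3], array([0.533 , 0.2143, 0.072 ]))]
pin_rest []
lock_pin [(0.84, [295.2, 112.6], array([0.4478, 0.2316, 0.    ])), (0.68, [282.2, 180.9], array([0.5356, 0.2151, 0.    ])), (0.66, [233.1, 127.6], array([0.4663, 0.152 , 0.    ]))]
t [401, 138, 10, 9, 19] [404.4 142.
[... 325 characters left out ...]
[0.4669, 0.1603, 0.    ]))]
s [328, 118, 20, 11, 154] [337.7 123.1] [ 0.637 -0.359  0.112]
s [185, 200, 6, 4, 19] [187.6 201.4] [0.5363 0.2157 0.112 ]
s [132, 219, 7, 4, 9] [135.2 221. ] [0.5382 0.35   0.112 ]
s [120, 274, 4, 4, 11] [121.4 275.5] [0.3843 0.4419 0.112 ]
s [177, 280, 5, 4, 12] [179.2 281.2] [0.301 0.354 0.112]
pin_collar [(0.66, [193.6, 273.4], array([0.3434, 0.3047, 0.072 ])), (0.58, [248.2, 227.0], array([0.4078, 0.1243, 0.072 ])), (0.49, [190.8, 214.3], array([0.535 , 0.2126, 0.072 ]))]
pin_rest [(0.96, [195.4, 237.2], array([0.5302, 0.211 , 0.    ]))]
lock_pin [(0.72, [203.6, 256.3], array([0.4533, 0.2287, 0.    ])), (0.69, [226.7, 242.0], array([0.4663, 0.1553, 0.    ]))]
```

View pics/c.png

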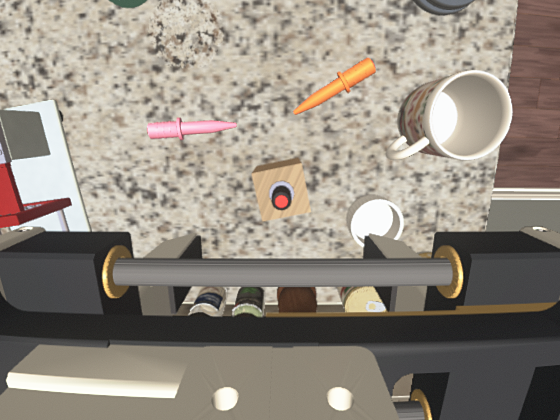

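The wrist view shows the pin upright in the rest, with its red dot at (281,201), which gives (0.537, 0.214). The pink pin at (190,128) and the orange one at (340,85) lie clear. Descending to grasp.

carry_out(claw=[9.1, 9.1, 9.1, 9.1, 9.1, 9.1, 9.1, 9.1, 9.1, 1, 1, 1, 1, 1, 1, 1, 1, 1, 1, 1], delta_pos=[[-0.1, 0, 2.5], [0, 0, 2.5], [0, 0, 2.5], [0, 0, 2.5], [0, 0, 2.5], [0, 0, 2], [0, 0, 1.6], [0, 0, 0], [0, 0, 0], [0, 0, 0], [0, 0, 0], [0, 0, 0], [0, 0, 0], [0, 0, 0], [0, 0, 0], [0, 0, 0], [0, 0, 0], [0, 0, 0], [0, 0, 0], [0, 0, 0]], angular=[[0, 0, 0], [0, 0, 0], [0, 0, 0], [0, 0, 0], [0, 0, 0], [0, 0, 0], [0, 0, 0], [0, 0, 0], [0, 0, 0], [0, 0, 0], [0, 0, 0], [0, 0, 0], [0, 0, 0], [0, 0, 0], [0, 0, 0], [0, 0, 0], [0, 0, 0], [0, 0, 0], [0, 0, 0], [0, 0, 0]], force=60)

```text
clock: 6.15
position: [0.5369, 0.2133, 0.0807]
ee_rot: [-0.0, 3.142, 0.0]
force: [-0.0, 0.0, -0.1]
width: 0.202
gripper_force: 60.0
```

Gripped: opening ≈18.6 mm at 60 N. Lifting straight out, then moving to a viewing stance beside the ring.

carry_out(claw=[1, 1, 1, 1, 1, 1, 1, 1, 1, 1, 1, 1, 1, 1, 1, 1, 1, 1], delta_pos=[[0, 0, -1.5], [0, 0, -3], [0, 0, -3], [0, 0, -3], [0, 0, -3], [0, 0, -3], [0, 0, -1.5], [0.47, -2.93, 0], [0.47, -2.93, 0], [0.47, -2.93, 0], [0.47, -2.93, 0], [0.47, -2.93, 0], [0.47, -2.93, 0], [0.47, -2.93, 0], [0.47, -2.93, 0], [0.47, -2.93, 0], [0.47, -2.93, 0], [0, 0, 0]], angular=[[0, 0, 0], [0, 0, 0], [0, 0, 0], [0, 0, 0], [0, 0, 0], [0, 0, 0], [0, 0, 0], [0, 0, 0], [0, 0, 0], [0, 0, 0], [0, 0, 0], [0, 0, 0], [0, 0, 0], [0, 0, 0], [0, 0, 0], [0, 0, 0], [0, 0, 0], [0, 0, 0]])

```text
clock: 7.95
position: [0.4888, -0.0844, 0.2608]
ee_rot: [-0.01, -3.141, 0.003]
force: [0.2, -0.6, -1.7]
width: 0.208
gripper_force: 60.0
```

carry_out(claw=[1, 1, 1], delta_pos=[[0, 0, 0], [0, 0, 0], [0, 0, 0]], angular=[[0, 0, 0], [0, 0, 0], [0, 0, 0]])

```text
clock: 8.25
position: [0.4901, -0.0785, 0.2606]
ee_rot: [0.003, -3.141, -0.001]
force: [0.8, 0.2, -0.3]
width: 0.208
gripper_force: 60.0
```

```bash
cat > lk.py <<'E'
import sys
from h import *
np.set_printoptions(precision=4,suppress=True)
s=arm.observe();print(s["clock"],s["position"],s["ee_rot"],s["force"])
p=arm.get_image("wrist");t=arm.get_image("top");d=arm.get_image("side")
save(sys.argv[1],p["frame"])
np.save(sys.argv[1],dict(T=p["T"],mtx=p["mtx"],dist=p["dist"],frame=p["frame"]),allow_pickle=True)
np.save(sys.argv[1]+"_s",dict(T=d["T"],mtx=d["mtx"],dist=d["dist"],frame=d["frame"]),allow_pickle=True)
for n,q in(("w",p),("t",t),("s",d)):
  for lb,z in(("bracket_hole",.088),("ring_mount",.088),("tongue_hole",.078),("chipper",0),("lock_pin",None),("pin_collar",None)):
    print(n,lb,[(round(e["conf"],2),(np.array(e["centre"])*[560,420]).round(1).tolist(),at_z(q,e["centre"],z if z is not None else s["position"][2]-.077+(.068 if "c" in lb[:5] and lb[0]=="p" else 0))) for e in arm.place_of(lb,q)][:3])
E
python3 lk.py d
```

```text
8.25 [ 0.4901 -0.0785  0.2606] [ 0.0032 -3.1414 -0.0006] [ 0.7856  0.1775 -0.3422]
w bracket_hole [(0.78, [235.4, 173.6], array([ 0.471 , -0.1292,  0.088 ])), (0.24, [480.8, 212.8], array([0.5156, 0.1542, 0.088 ]))]
w ring_mount [(0.89, [238.8, 176.3], array([ 0.474 , -0.1256,  0.088 ]))]
w tongue_hole [(0.76, [240.1, 180.3], array([ 0.4801, -0.1258,  0.078 ]))]
w chipper [(0.69, [255.0, 222.8], array([ 0.5551, -0.117 ,  0.    ]))]
w lock_pin [(0.95, [282.7, 212.7], array([ 0.489 , -0.0775,  0.1836])), (0.82, [502.0, 150.8], array([0.438 , 0.0966, 0.1836])), (0.75, [446.2, 163.0], array([0.4483, 0.0514, 0.1836]))]
w pin_collar [(0.82, [546.2, 126.0], array([0.4195, 0.071 , 0.2516])), (0.68, [405.2, 163.7], array([ 0.442 , -0.0097,  0.2516])), (0.62, [282.0, 245.5], array([ 0.4902, -0.078 ,  0.2516]))]
t bracket_hole []
t ring_mount []
t tongue_hole []
t chipper []
t lock_pin [(0.55, [210.0, 215.2], array([0.4149, 0.2012, 0.1836])), (0.52, [233.1, 212.3], array([0.422 , 0.1388, 0.1836]))]
t pin_collar [(0.7, [195.0, 226.7], array([0.3736, 0.2275, 0.2516])), (0.58, [255.5, 208.5], array([0.4185, 0.0747, 0.2516]))]
s bracket_hole [(0.93, [314.6, 180.1], array([ 0.4545, -0.1181,  0.088 ]))]
s ring_mount [(0.41, [314.3, 177.2], array([ 0.466 , -0.1266,  0.088 ]))]
s tongue_hole [(0.82, [313.9, 175.2], array([ 0.4865, -0.1422,  0.078 ]))]
s chipper [(0.87, [289.7, 190.8], array([ 0.5558, -0.1114,  0.    ])), (0.68, [296.5, 149.4], array([ 0.7376, -0.2759,  0.    ]))]
s lock_pin [(0.77, [295.1, 151.9], array([ 0.4737, -0.0655,  0.1836])), (0.62, [224.4, 243.8], array([0.2713, 0.2615, 0.1836])), (0.62, [203.3, 255.0], array([0.2669, 0.3104, 0.1836]))]
s pin_collar [(0.77, [296.8, 121.7], array([ 0.4982, -0.0883,  0.2516])), (0.65, [248.9, 226.9], array([0.2143, 0.2382, 0.2516])), (0.63, [189.4, 272.0], array([0.1732, 0.379 , 0.2516]))]
```

View pics/d.png

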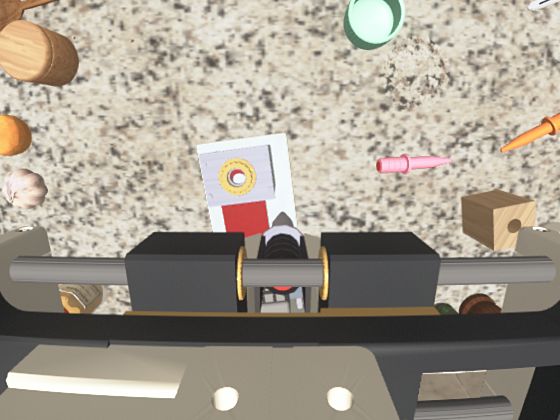

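The wrist view shows the held pin upright with its point at (283,213), and the ring fully visible near (238,177). Zooming in on the ring.

Run:
```python
from h import *
np.set_printoptions(precision=4,suppress=True)
p=np.load("d.npy",allow_pickle=True).item();f=p["frame"]
save("d2",cv2.resize(f[130:240,190:310],None,fx=5,fy=5,interpolation=cv2.INTER_CUBIC))
h=cv2.cvtColor(f,cv2.COLOR_RGB2HSV)
m=((h[...,0]>15)&(h[...,0]<32)&(h[...,1]>110)&(h[...,2]>90)).astype(np.uint8);m[:, :205]=0;m[:,275:]=0;m[:145]=0;m[210:]=0
c=max(cv2.findContours(m,cv2.RETR_EXTERNAL,cv2.CHAIN_APPROX_NONE)[0],key=len).reshape(-1,2)
for z in(.0895,.092,.096,.100,.104):
    w=np.array([at_z(p,(u+.0)/[560,420],z)[:2] for u in c])
    (e,ax,an)=cv2.fitEllipse((w*1e4).astype(np.float32)); print(z,np.array(e)/1e4,np.array(ax)/10,an)
```

```text
0.0895 [ 0.4741 -0.128 ] [37.7894 38.7254] 120.2898941040039
0.092 [ 0.4738 -0.1277] [37.502  38.4308] 120.28993225097656
0.096 [ 0.4731 -0.1271] [37.042  37.9594] 120.2894058227539
0.1 [ 0.4725 -0.1264] [36.582  37.4881] 120.29007720947266
0.104 [ 0.4719 -0.1258] [36.1221 37.0167] 120.29003143310547
```

View pics/d2.png

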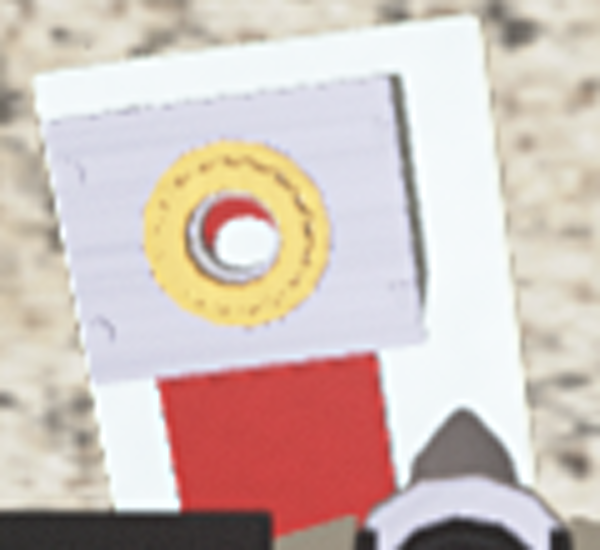

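Run:
```python
from h import *
np.set_printoptions(precision=4,suppress=True)
p=np.load("d.npy",allow_pickle=True).item()
print(p["mtx"],p["dist"],np.array(p["T"]))
g=lambda u,z:at_z(p,((u[0]/5+190-.4)/560,(u[1]/5+130-.4)/420),z)
A=[g(u,.088) for u in[(48,122),(395,75),(427,340),(95,383)]]
for i in range(4): print(A[i],np.linalg.norm(A[i]-A[i-1]))
B=[g(u,.0) for u in[(35,75),(475,15)]];print(B,np.linalg.norm(B[0]-B[1]))
for z in (.0895,.09,.095,.1,.104): print(z,"bore",g((233,239),z))
print("flange",g((236.5,234),.0895))
print("tongue/bracket lower white hole centre",g((246,243),.07))
print("point",at_z(p,(282.7/560,212.7/420),.1836))
```

```text
[[302.2467   0.     282.1768]
 [  0.     302.2467 206.8022]
 [  0.       0.       1.    ]] [-0.0635  0.      0.      0.      0.    ] [[-0.0013  0.9688  0.2477  0.4242]
 [ 1.      0.0011  0.0008 -0.0781]
 [ 0.0005  0.2477 -0.9688  0.4181]
 [ 0.      0.      0.      1.    ]]
[ 0.4495 -0.168   0.088 ] 0.058899567568954196
[ 0.4396 -0.0925  0.088 ] 0.07616908746837805
[ 0.498  -0.0859  0.088 ] 0.05868927409719261
[ 0.508 -0.161  0.088] 0.07583413044962545
[array([ 0.4435, -0.1948,  0.    ]), array([ 0.4278, -0.0746,  0.    ])] 0.12121551651806158
0.0895 bore [ 0.475  -0.1283  0.0895]
0.09 bore [ 0.4749 -0.1282  0.09  ]
0.095 bore [ 0.4741 -0.1275  0.095 ]
0.1 bore [ 0.4733 -0.1267  0.1   ]
0.104 bore [ 0.4727 -0.1261  0.104 ]
flange [ 0.4738 -0.1275  0.0895]
tongue/bracket lower white hole centre [ 0.4789 -0.1283  0.07  ]
point [ 0.489  -0.0775  0.1836]
```

The crop shows the yellow flange and ring centred at about (237,177), with the red tongue edge visible to the front inside the bore, so the tongue hole is offset to the rear. The plate measures 76×59 mm, as it should, and its yaw is about 7°. The hole axis is at about (0.4739, -0.1272). Moving over it with the point just above the ring's highest possible setting.

carry_out(claw=[1, 1, 1, 1, 1, 1, 1, 1], delta_pos=[[0.53, -1.64, 0], [0.53, -1.64, 0], [0.52, -1.64, 2], [0, 0, 2.5], [0, 0, 2], [0, 0, 0.9], [0, 0, 0], [0, 0, 0]], angular=[[0, 0, 0], [0, 0, 0], [0, 0, 0], [0, 0, 0], [0, 0, 0], [0, 0, 0], [0, 0, 0], [0, 0, 0]])

```text
clock: 10.1
position: [0.4747, -0.129, 0.1874]
ee_rot: [-0.001, 3.141, -0.0]
force: [0.2, -0.3, -0.3]
width: 0.211
gripper_force: 60.0
```

```bash
python3 lk.py e
python3 - <<'E'
from h import *
p=np.load("e.npy",allow_pickle=True).item()["frame"];s=np.load("e_s.npy",allow_pickle=True).item()["frame"]
save("e2",np.hstack([cv2.resize(p[150:250,220:340],(480,400),interpolation=3),cv2.resize(s[120:220,270:350],(320,400),interpolation=3)]))
E
```

```text
10.1 [ 0.4747 -0.129   0.1874] [-0.0005  3.1409 -0.0002] [ 0.2157 -0.3312 -0.2806]
w bracket_hole [(0.67, [283.2, 205.5], array([ 0.4733, -0.1275,  0.088 ]))]
w ring_mount [(0.84, [283.3, 207.0], array([ 0.4747, -0.1274,  0.088 ]))]
w tongue_hole [(0.72, [283.7, 210.3], array([ 0.4803, -0.127 ,  0.078 ]))]
w chipper []
w lock_pin [(0.93, [517.4, 181.7], array([0.4476, 0.0641, 0.1104])), (0.76, [282.0, 215.4], array([ 0.4759, -0.1285,  0.1104])), (0.5, [280.5, 203.0], array([ 0.4656, -0.1297,  0.1104]))]
w pin_collar [(0.98, [470.2, 180.8], array([ 0.436 , -0.021 ,  0.1784])), (0.79, [278.7, 244.0], array([ 0.4739, -0.1304,  0.1784]))]
t bracket_hole [(0.8, [326.8, 201.0], array([ 0.4703, -0.1263,  0.088 ]))]
t ring_mount []
t tongue_hole [(0.35, [410.8, 252.3], array([ 0.3173, -0.3664,  0.078 ]))]
t chipper [(0.64, [317.8, 179.3], array([ 0.5599, -0.1102,  0.    ]))]
t lock_pin [(0.68, [234.0, 211.2], array([0.4389, 0.1442, 0.1104])), (0.56, [207.4, 213.4], array([0.4334, 0.2208, 0.1104]))]
t pin_collar [(0.76, [189.9, 226.7], array([0.3849, 0.2559, 0.1784])), (0.68, [255.2, 205.2], array([0.4419, 0.0795, 0.1784]))]
s bracket_hole [(0.81, [313.8, 176.8], array([ 0.4683, -0.1267,  0.088 ]))]
s ring_mount [(0.72, [312.6, 170.7], array([ 0.4945, -0.1437,  0.088 ])), (0.44, [311.3, 176.3], array([ 0.4743, -0.1228,  0.088 ]))]
s tongue_hole [(0.74, [311.2, 175.8], array([ 0.4884, -0.1342,  0.078 ]))]
s chipper [(0.74, [292.7, 193.1], array([ 0.5411, -0.1113,  0.    ]))]
s lock_pin [(0.71, [229.2, 242.3], array([0.3462, 0.2114, 0.1104])), (0.58, [313.0, 170.5], array([ 0.4672, -0.1218,  0.1104])), (0.52, [204.3, 258.8], array([0.3313, 0.2812, 0.1104]))]
s pin_collar [(0.79, [192.2, 273.6], array([0.2396, 0.3486, 0.1784])), (0.5, [316.5, 148.2], array([ 0.4632, -0.1273,  0.1784])), (0.49, [249.1, 230.5], array([0.2829, 0.1972, 0.1784]))]
```

View pics/e2.png

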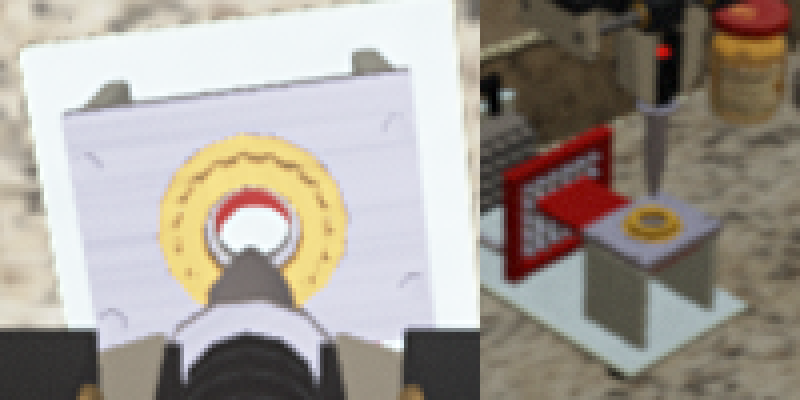

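The point at (282.5,213) stands over the ring, and the hole centre at (283.5,206) is about 1 mm off in y. Correcting that, with about 2 mm of rearward bias so the tip enters the tongue hole, and lowering into the bracket.

carry_out(claw=[1, 1, 1, 1, 1, 1, 1, 1], delta_pos=[[-0.1, 0.05, 0], [-0.1, 0.05, 0.5], [0, 0, 0.7], [0, 0, 0.7], [0, 0, 0.6], [0, 0, 0.5], [0, 0, 0], [0, 0, 0]], angular=[[0, 0, 0], [0, 0, 0], [0, 0, 0], [0, 0, 0], [0, 0, 0], [0, 0, 0], [0, 0, 0], [0, 0, 0]])

```text
clock: 11.95
position: [0.4761, -0.128, 0.1566]
ee_rot: [0.0, -3.141, -0.0]
force: [-0.2, -0.1, -1.3]
width: 0.203
gripper_force: 60.0
```

carry_out(claw=[1, 1, 1, 1, 1, 1], delta_pos=[[0, 0, 0.2], [0, 0, 0.2], [0, 0, 0.2], [0, 0, 0.2], [0, 0, 0], [0, 0, 0]], angular=[[0, 0, 0], [0, 0, 0], [0, 0, 0], [0, 0, 0], [0, 0, 0], [0, 0, 0]])

```text
clock: 12.55
position: [0.4762, -0.128, 0.1487]
ee_rot: [0.0, -3.141, -0.0]
force: [-0.1, -0.4, -1.2]
width: 0.206
gripper_force: 60.0
```

carry_out(claw=[1, 1, 1, 1, 1, 1], delta_pos=[[0.05, 0, 0.2], [0.05, 0, 0.2], [0.05, 0, 0.2], [0, 0, 0.2], [0, 0, 0], [0, 0, 0]], angular=[[0, 0, 0], [0, 0, 0], [0, 0, 0], [0, 0, 0], [0, 0, 0], [0, 0, 0]])

```text
clock: 13.15
position: [0.4752, -0.128, 0.1408]
ee_rot: [-0.0, 3.141, -0.0]
force: [3.8, -0.1, -1.4]
width: 0.209
gripper_force: 60.0
```

carry_out(claw=[1, 1, 1, 1, 1], delta_pos=[[0.03, 0, 0.15], [0, 0, 0.15], [0, 0, 0.15], [0, 0, 0.15], [0, 0, 0]], angular=[[0, 0, 0], [0, 0, 0], [0, 0, 0], [0, 0, 0], [0, 0, 0]])

```text
clock: 13.65
position: [0.4744, -0.1281, 0.1346]
ee_rot: [-0.0, 3.141, -0.0]
force: [4.3, -0.8, 0.1]
width: 0.207
gripper_force: 60.0
```

carry_out(claw=[1, 1, 1, 1, 1], delta_pos=[[0, 0, 0.1], [0, 0, 0.1], [0, 0, 0.1], [0, 0, 0.1], [0, 0, 0]], angular=[[0, 0, 0], [0, 0, 0], [0, 0, 0], [0, 0, 0], [0, 0, 0]])

```text
clock: 14.15
position: [0.4743, -0.1281, 0.1306]
ee_rot: [-0.0, -3.141, 0.0]
force: [3.2, -2.3, 2.3]
width: 0.205
gripper_force: 60.0
```

carry_out(claw=[1, 1, 1, 1, 1, 1], delta_pos=[[0, -0.03, 0.1], [0, 0, 0.1], [0, 0, 0.1], [0, 0, 0.1], [0, 0, 0.1], [0, 0, 0]], angular=[[0, 0, 0], [0, 0, 0], [0, 0, 0], [0, 0, 0], [0, 0, 0], [0, 0, 0]])

```text
clock: 14.75
position: [0.4744, -0.1283, 0.1256]
ee_rot: [0.0, -3.142, -0.0]
force: [4.1, -2.0, 2.9]
width: 0.204
gripper_force: 60.0
```

carry_out(claw=[1, 1, 1, 1, 1, 1, 1, 1], delta_pos=[[0, -0.02, 0.15], [0, 0, 0.15], [0, 0, 0.15], [0, 0, 0.15], [0, 0, 0.15], [0, 0, 0.15], [0, 0, 0.1], [0, 0, 0]], angular=[[0, 0, 0], [0, 0, 0], [0, 0, 0], [0, 0, 0], [0, 0, 0], [0, 0, 0], [0, 0, 0], [0, 0, 0]])

```text
clock: 15.55
position: [0.4744, -0.1284, 0.1155]
ee_rot: [0.0, -3.142, -0.0]
force: [4.5, -1.1, 0.0]
width: 0.207
gripper_force: 60.0
```

carry_out(claw=[1, 1, 1, 1, 1], delta_pos=[[0, 0, 0.08], [0, 0, 0.08], [0, 0, 0.08], [0, 0, 0.08], [0, 0, 0]], angular=[[0, 0, 0], [0, 0, 0], [0, 0, 0], [0, 0, 0], [0, 0, 0]])

```text
clock: 16.05
position: [0.4744, -0.1284, 0.1124]
ee_rot: [0.0, -3.142, -0.0]
force: [5.0, 0.4, 1.3]
width: 0.206
gripper_force: 60.0
```

carry_out(claw=[1, 1, 1], delta_pos=[[0, 0, 0.08], [0, 0, 0.08], [0, 0, 0]], angular=[[0, 0, 0], [0, 0, 0], [0, 0, 0]])

```text
clock: 16.35
position: [0.4744, -0.1284, 0.1108]
ee_rot: [-0.0, 3.142, 0.0]
force: [4.6, -0.6, 1.6]
width: 0.206
gripper_force: 60.0
```

carry_out(claw=[1, 1, 1], delta_pos=[[0, 0, 0.08], [0, 0, 0.08], [0, 0, 0]], angular=[[0, 0, 0], [0, 0, 0], [0, 0, 0]])

```text
clock: 16.65
position: [0.4744, -0.1284, 0.1092]
ee_rot: [-0.0, 3.142, 0.0]
force: [6.2, 0.6, 2.1]
width: 0.206
gripper_force: 60.0
```

carry_out(claw=[1, 1, 1], delta_pos=[[0, 0, 0.08], [0, 0, 0.08], [0, 0, 0]], angular=[[0, 0, 0], [0, 0, 0], [0, 0, 0]])

```text
clock: 16.95
position: [0.4744, -0.1284, 0.1076]
ee_rot: [-0.0, 3.142, 0.0]
force: [5.1, -0.5, 1.5]
width: 0.206
gripper_force: 60.0
```

carry_out(claw=[1, 1, 1], delta_pos=[[0, 0, 0.08], [0, 0, 0.08], [0, 0, 0]], angular=[[0, 0, 0], [0, 0, 0], [0, 0, 0]])

```text
clock: 17.25
position: [0.4744, -0.1284, 0.106]
ee_rot: [-0.0, 3.142, 0.0]
force: [4.3, 0.0, 2.3]
width: 0.207
gripper_force: 60.0
```

carry_out(claw=[1, 1, 1], delta_pos=[[0, 0, 0.06], [0, 0, 0.06], [0, 0, 0]], angular=[[0, 0, 0], [0, 0, 0], [0, 0, 0]])

```text
clock: 17.55
position: [0.4744, -0.1284, 0.1048]
ee_rot: [-0.0, 3.141, 0.0]
force: [4.8, -0.4, 0.6]
width: 0.208
gripper_force: 60.0
```

carry_out(claw=[1, 1, 1], delta_pos=[[0, 0, 0.05], [0, 0, 0.05], [0, 0, 0]], angular=[[0, 0, 0], [0, 0, 0], [0, 0, 0]])

```text
clock: 17.85
position: [0.4745, -0.1284, 0.1039]
ee_rot: [-0.0, 3.141, 0.0]
force: [5.7, 0.5, 2.9]
width: 0.205
gripper_force: 60.0
```

carry_out(claw=[1, 1, 1], delta_pos=[[0, 0, 0.05], [0, 0, 0.05], [0, 0, 0]], angular=[[0, 0, 0], [0, 0, 0], [0, 0, 0]])

```text
clock: 18.15
position: [0.4746, -0.1284, 0.1032]
ee_rot: [-0.0, 3.141, 0.0]
force: [4.7, 0.3, 6.5]
width: 0.209
gripper_force: 60.0
```

Contact at TCP z ≈0.1033, so the ring top is about 6.5 mm above the plate, matching the image estimate. Pressing in small steps.

carry_out(claw=[1, 1, 1], delta_pos=[[0, 0, 0.04], [0, 0, 0], [0, 0, 0]], angular=[[0, 0, 0], [0, 0, 0], [0, 0, 0]])

```text
clock: 18.45
position: [0.4747, -0.1285, 0.1032]
ee_rot: [-0.0, 3.141, 0.0]
force: [3.0, 1.3, 12.6]
width: 0.204
gripper_force: 60.0
```

carry_out(claw=[1, 1, 1, 1, 1], delta_pos=[[0, 0, 0.05], [0, 0, 0], [0, 0, 0], [0, 0, 0], [0, 0, 0]], angular=[[0, 0, 0], [0, 0, 0], [0, 0, 0], [0, 0, 0], [0, 0, 0]])

```text
clock: 18.95
position: [0.4747, -0.1285, 0.1031]
ee_rot: [-0.0, 3.141, 0.0]
force: [0.7, 2.0, 19.0]
width: 0.208
gripper_force: 60.0
```

19 N, held. Holding a moment longer, unloading, then opening and rising.

carry_out(claw=[1, 1, 1, 1, 1, 6, 6, 6, 6, 6, 6], delta_pos=[[0, 0, 0], [0, 0, 0], [0, 0, 0], [0, 0, -0.1], [0, 0, 0], [0, 0, 0], [0, 0, 0], [0, 0, 0], [0, 0, 0], [0, 0, 0], [0, 0, 0]], angular=[[0, 0, 0], [0, 0, 0], [0, 0, 0], [0, 0, 0], [0, 0, 0], [0, 0, 0], [0, 0, 0], [0, 0, 0], [0, 0, 0], [0, 0, 0], [0, 0, 0]])

```text
clock: 20.05
position: [0.4741, -0.1284, 0.1029]
ee_rot: [0.0, -3.141, -0.0]
force: [0.4, 0.2, -0.6]
width: 0.641
gripper_force: 0.0
```

carry_out(claw=[6, 6, 6, 6, 6, 6, 6, 6, 6, 6], delta_pos=[[0, 0, -1], [0, 0, -2], [0, 0, -2], [0, 0, -2], [0, 0, -2], [0, 0, -2], [0, 0, -2], [0, 0, -1], [0, 0, 0], [0, 0, 0]], angular=[[0, 0, 0], [0, 0, 0], [0, 0, 0], [0, 0, 0], [0, 0, 0], [0, 0, 0], [0, 0, 0], [0, 0, 0], [0, 0, 0], [0, 0, 0]])

```text
clock: 21.05
position: [0.4741, -0.1284, 0.2426]
ee_rot: [0.0, -3.141, -0.0]
force: [0.4, -0.4, -0.3]
width: 0.655
gripper_force: 0.0
```

```bash
python3 lk.py g | head -1
python3 - <<'E'
from h import *
p=np.load("g.npy",allow_pickle=True).item();s=np.load("g_s.npy",allow_pickle=True).item()
save("g2",np.hstack([cv2.resize(p["frame"][130:250,210:354],(480,400),interpolation=3),cv2.resize(s["frame"][120:220,270:350],(320,400),interpolation=3)]))
f=cv2.cvtColor(p["frame"],cv2.COLOR_RGB2HSV);m=((f[...,0]<6)|(f[...,0]>174))&(f[...,1]>150)&(f[...,2]>70)
k,l,st,c=cv2.connectedComponentsWithStats(m.astype(np.uint8))
for i in range(1,k):
  if st[i,4]>30: print(st[i].tolist(),at_z(p,c[i]/[560,420],.1346).round(4))
print("expected collar/dot px",proj(p,[[.4739,-.1272,.0946],[.4739,-.1272,.1346]]),proj(s,[[.4739,-.1272,.0946],[.4739,-.1272,.1346]])-[270,120])
E
```

```text
21.05 [ 0.4741 -0.1284  0.2426] [ 0.0003 -3.1412 -0.0003] [ 0.4424 -0.3667 -0.3023]
[418, 176, 5, 8, 34] [ 0.4509 -0.004   0.1346]
[276, 199, 13, 13, 139] [ 0.4743 -0.1278  0.1346]
[252, 220, 69, 39, 1642] [ 0.508  -0.1217  0.1346]
expected collar/dot px [[282.681671   195.26756311]
 [282.76545029 204.57067272]] [[42.75732056 53.79827703]
 [43.28407011 41.07215009]]
```

View pics/g2.png

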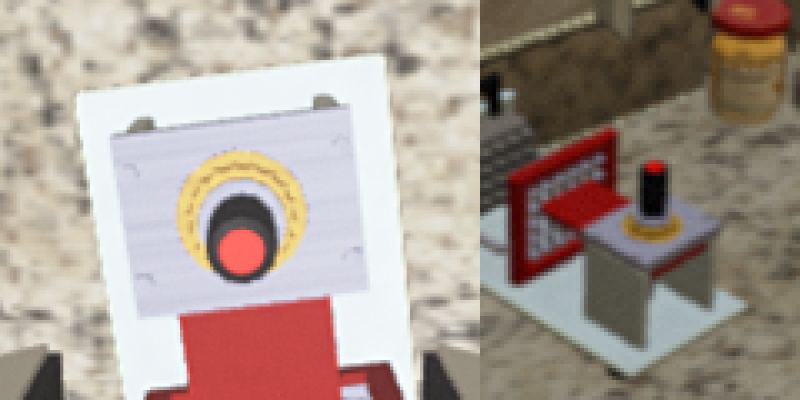

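Both views show the pin upright with its collar on the brass ring. The red dot at (282,205) wrist is where a seated pin should put it, and the gripper is clear. Handing in.

```bash
python3 -c "
from cell import arm
print(arm.sign_off())"
```

```text
the job is handed in; nothing more can be done
None
```

The lock pin is through the brass ring and the carrier's tongue with its collar on the ring, pressed at about 19 N and let go; the arm went nowhere near the mug, salt cellar or ramekin, and I handed the job in at about 21 s.

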